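# Find and hold down the heavy side of a hand-cranked tube drum

## Robot

A 6-joint arm with a two-finger parallel gripper is mounted at the origin on the work surface. World frame = base frame: x ahead of the robot, y to its left, z up, the work surface at z = 0. Lengths are in m, angles in rad, forces in N, time in s.
With the tool pointing down it reaches from about 0.35 to 0.725 m from the base axis. Payload 6 kg.
Tool frame: the origin (TCP) lies between the finger pads; the fingertips stand 22 mm ahead of it and the grasp point (between the pads) lies 3 mm ahead of it; z points along the fingers, x is the direction in which the jaws open and shut, and the axes are right-handed (so a half turn about z gives the same grasp; the last joint's range is limited). The gripper opens to 85 mm and grips with 20 to 120 N. Pads are 22 mm wide; open, the fingers measure 114 mm over their backs; the gripper's body (76 mm by 85 mm) begins 54 mm behind the grasp point. The pads swing forward as they close: fully open they stand 13 mm farther back than shut.
Start: joints at [-0.921, 0.04, 0.085, 0, -1.615, -0.334], TCP at [0.186, -0.57, 0.228] pointing down, gripper open.
Joint ranges: [-2.56, 2.56], [-1.29, 2.01], [-1.08, 1.49], [-3.29, 1.98], [-2.81, -0.18], [-2.99, 2.99]. Speed limits (rad/s): [2.57, 2.57, 3.01, 3.14, 3.14, 3.14].

## Interface

Orientations are given as a unit quaternion [w, x, y, z].
In Python, from station import robot, cams, close_job gives the robot as it stands.
- The arm moves only by the tool step_arm, never from a script. Its argument "rows" is a list that holds one entry, the list of rows, each a list of 5 numbers: the shift along the tool's x, y, z scaled (see below), then the turn about the tool's z scaled (see below), then the closure, from 0 (fully open) to 1 (shut). A call has 1 to 20 rows; each row is the pose to reach, as a shift and turn from the pose commanded when the call began, along the tool's axes at that moment; what a row does not reach only later rows make up. The controller multiplies each number of a shift by 0.5 m and each number of a turn by pi/2 rad. A row lasts 1/8 s, in which the tool goes at most 62.5 mm and 10.7 degrees, less where a joint would pass 70% of its speed; a pose out of reach is approached as far as the arm can. A call with a number of a shift or a turn outside -1 to 1 is refused whole. A call with a gripper value outside its range is refused whole. The fingers move at their own pace and stop on an object; "force" is the grip in N (left out, the last holds). Time passes only in rows, so rows that repeat a pose let the fingers close. It gives the time, the measured TCP pose, the force and the opening at its end, in the units of the state.
- robot.get_state(): the state, without advancing time (a new reading comes with each control period).
- cams.capture(name): name is "scene" or "top" or "wrist"; returns (picture, depth): 384x512x3 uint8, blue, green, red; 384x512 float32, m along the optical axis (not along the pixel's ray), 0 where there is no reading.
- cams.camera_info(name): a dict with "vfov" (degrees; the focal length in pixels is half the picture's height over the tangent of half this angle, whatever the lens; pixels are square), "cx", "cy" (the principal point, pixels), "k1" (the pictures are not rectified: a ray, as slopes to the right and down, at radius r is drawn at 1 + k1 r^2 times it, then the intrinsics apply), "origin" and "attitude" of the camera in the world. Camera axes: x right, y down, z forward; pixel columns grow to the right and rows downward; lengths in m; the calibration is good to about 2 mm. A picture is of the moment at which its call begins: read the wrist's pose just before it. camera_info takes no time and is no camera call; for the wrist camera it gives the pose at the moment of the call.
- close_job(): hands the job in, once; it reports no verdict.
The state is a dict: "time": time; "joint_pos": joint angles; "qd": joint speeds; "tau": joint torques, N m; "eef_pos": TCP position; "tcp_rot": TCP orientation; "wrist_force": force on the tool from outside, world axes, zero at the start; "ft_torque": the same for the moment, N m; "width": finger opening in m.
Only numpy, scipy, OpenCV 4.12 (cv2) and the standard library are available. Lean on these libraries where they do the work, as an engineer would, in place of code of your own. Each camera call takes 0.05 s, during which the arm holds its last target.

## Task

The tubes in the hand-cranked drum are unevenly filled, so one side is heavier, and nothing on the outside shows which. Take the black crank handle, turn the drum at least half a turn either way to feel where its heavy side is, then turn the heavy side straight down and finish still gripping the handle, with the drum at rest; leave the tube rack, the jar and the cup where they stand.

Things in the scene. Friction and masses are not known exactly. Their poses are not given: they have to be found in the camera images.
- axle (a point): Point of the fixed stand on the drum's level axle line, 200 mm above the bench, in the plane in which the middle of the crank handle goes round, 65 mm in front of the drum's front face. z axis up; x axis along the axle, from this point into the drum (the handle sticks out along -x); y axis level, across the axle. Fixed, so it still reads while the handle is held.
- crank_grip (a point): Middle of the black crank handle: a smooth round sleeve 18 mm across, 62 mm long, level, parallel to the axle at 50 mm from it, its nearer end 34 mm from the drum's front face. It spins freely on its spindle, so it can be held from above all round the turn without turning the hand; its circle lies 150 to 250 mm above the bench, with only the low base plate near below it.
- drum (a joint): Angle of the drum about the axle's x axis, rad, endless both ways. At 0 the handle is straight above the axle; handle from axle = 50 mm x (-sin angle along y, cos angle along z). It tells nothing of the heavy side, which may be anywhere round the drum. A stiff bearing (steady drag of about 0.34 N m, 7 N at the handle) holds the drum wherever it is left.
- drum_mid (a point): Middle of the drum: a wheel 164 mm across, 82 mm long, white ends, 12 alike green tubes between. Its uneven load adds 4 to 6.5 N at the handle at most: the push that turns it is greatest when the heavy side is level with the axle and rising, least when level and sinking, plain drag when at top or bottom. When the hand stops, the drag may ease, leaving the load's share. The crank is counterweighted.
- stand: The fixed grey stand of the drum, axes as axle; its origin is on the bench under the drum's front face. Base plate 16 mm high, from x = -45 to +155 mm, 85 mm to either side; pillar behind the drum at x = +107 to +129 mm, 226 mm high.
- rack_mid (a point): Middle of a blue open tube rack, 75 x 125 x 106 mm high with its tubes, loose on the bench, to be left alone.
- jar_mid (a point): Middle of an amber jar with a white lid, 60 mm across, 85 mm high, loose on the bench, to be left alone.
- cup_mid (a point): Middle of a black cup, 72 mm across, 80 mm high, loose on the bench, to be left alone.

How it is judged:
On the way:
1. the drum has been turned about half a turn from its start by its crank handle (distance of crank_grip from where it was at the start of the episode above 0.098 m and contact force between the fingers and crank above 0.5 N).
At the end, for the whole second after the job is handed in: the drum's heavy side is straight down within 20 degrees, the drum is at rest (under 0.1 rad/s), and the fingers still grip the crank handle (over 3 N) (height (world z) of ballast_c0 below 0.138 m and contact force between the fingers and crank above 3 N and velocity of joint drum between -0.1 and 0.1 rad/s); the arm keeps its last pose, push and grip.
It fails at once if the tube rack, jar or cup is shifted more than 15 mm (distance of any of rack_mid, jar_mid, cup_mid from where it was at the start of the episode above 0.015 m).
It also fails if it takes over 51 s, if anything falls off the work surface, if the arm or the gripper's body presses on something with over 40 N, if the wrist force passes 120 N, or if a joint passes its speed limit or range.

## Working session

There is one attempt and no reset: what is moved stays moved. The work goes in short steps, Python scripts to look and compute and a tool call to move; the robot and the scene stay as the last step left them, time stands still between calls to the robot, and variables do not carry over. Pictures are saved under pics/ and viewed, and the job is handed in when it is done.

Besides the shell and the picture viewer there is one more tool, called by a JSON object that holds its "method" and its "body", one argument or row to a line. step_arm: Moves the arm, as the interface text tells. Its arguments: {"type":"object","properties":{"rows":{"type":"array","items":{"type":"array","items":{"type":"array","items":{"type":"number","minimum":-1,"maximum":1}}}},"force":{"type":"number"}},"required":["rows"]}

```bash
mkdir -p pics; ls
python3 - <<'E'
from station import robot,cams
import cv2,numpy as np
s=robot.get_state()
for k in s: print(k,np.round(s[k],4))
for n in ["scene","top"]:
    im,d=cams.capture(n); cv2.imwrite(f"pics/{n}0.png",im); np.save(f"pics/{n}0.npy",d); print(n,cams.camera_info(n))
E
```

```text
pics
time 0.0
joint_pos [-9.2130e-01  4.0800e-02  8.3800e-02 -4.0000e-04 -1.6155e+00 -3.3370e-01]
qd [-0.0024 -0.0005  0.0014  0.0002  0.0012  0.0008]
tau [ 4.00000e-04 -3.68206e+01  3.47404e+01  6.93240e+00 -5.50000e-03
  0.00000e+00]
eef_pos [ 0.1863 -0.57    0.2266]
tcp_rot [-7.000e-04  5.871e-01  8.095e-01  5.000e-04]
wrist_force [-0.5054 -0.4542 -0.0032]
ft_torque [ 0.0119 -0.0009  0.0048]
width 0.0858
scene {'vfov': 45.635005328459926, 'cx': 251.95746496351347, 'cy': 188.92135467262392, 'k1': 0.011732720417865205, 'origin': array([ 1.42234446, -0.07479707,  0.90612216]), 'attitude': array([-0.32411957,  0.69761322,  0.57621982, -0.27613948])}
top {'vfov': 49.84233165840402, 'cx': 255.50389097869297, 'cy': 191.94699595668908, 'k1': 0.030383707312407752, 'origin': array([0.3579684 , 0.08702911, 1.15385549]), 'attitude': array([-0.04654665,  0.71028179, -0.70026226,  0.05446066])}
```

View pics/scene0.png

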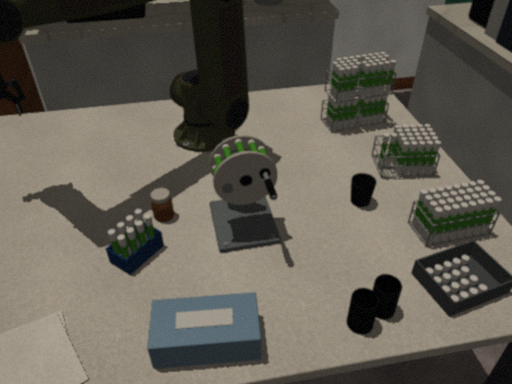

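View pics/top0.png

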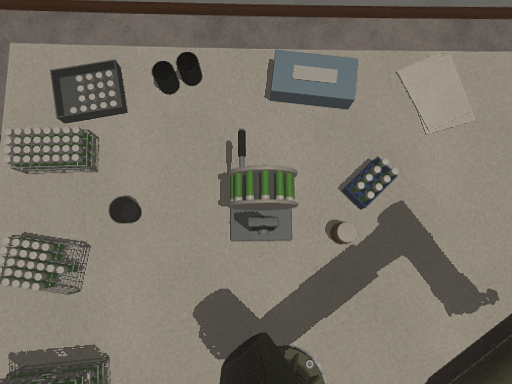

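```bash
cat > h.py <<'E'
import numpy as np,cv2
from scipy.spatial.transform import Rotation as R
def ray(info,px):
    f=192/np.tan(np.radians(info['vfov'])/2)
    K=np.array([[f,0,info['cx']],[0,f,info['cy']],[0,0,1]])
    p=cv2.undistortPoints(np.array(px,float).reshape(-1,1,2),K,np.array([info['k1'],0,0,0,0.]))[:,0]
    d=np.c_[p,np.ones(len(p))]
    q=info['attitude']; M=R.from_quat([q[1],q[2],q[3],q[0]]).as_matrix()
    return d@M.T
def pts(info,px,dep):
    px=np.array(px); return info['origin']+ray(info,px)*dep[px[:,1].astype(int),px[:,0].astype(int)][:,None]
def onz(info,px,z):
    d=ray(info,px);o=info['origin'];return o+d*((z-o[2])/d[:,2])[:,None]
E
python3 - <<'E'
from station import cams
from h import *
np.set_printoptions(precision=4,suppress=True)
ti=cams.camera_info('top');si=cams.camera_info('scene')
td=np.load('pics/top0.npy');sd=np.load('pics/scene0.npy')
t=cv2.imread('pics/top0.png');s=cv2.imread('pics/scene0.png')
def crop(im,x,y,w,h,k,n): cv2.imwrite(n,cv2.resize(im[y:y+h,x:x+w],None,fx=k,fy=k,interpolation=cv2.INTER_CUBIC))
crop(t,200,110,130,140,4,'pics/tc.png');crop(s,190,120,110,140,4,'pics/sc.png')
for n,i,d,im,x0,y0,x1,y1 in [('top',ti,td,t,230,125,255,162),('scene',si,sd,s,256,160,285,205)]:
    g=im[y0:y1,x0:x1].max(2); ys,xs=np.where(g<35); P=pts(i,np.c_[xs+x0,ys+y0],d)
    print(n,len(P),xs.mean()+x0,ys.mean()+y0)
    P=P[(P[:,2]>.1)]; print(len(P),P.mean(0),np.median(P,0),P.min(0),P.max(0))
print(pts(ti,[[231,207],[291,207],[231,239],[291,239],[263,228],[236,172],[292,170],[125,209],[343,231],[370,183]],td))
E
```

```text
top 19 238.3684210526316 141.42105263157896
19 [0.6101 0.1188 0.2212] [0.6138 0.1197 0.2208] [0.5789 0.1057 0.2168] [0.6339 0.1201 0.2248]
scene 160 267.65625 181.64375
160 [0.5884 0.1108 0.2226] [0.593  0.1102 0.2237] [0.5404 0.0975 0.2034] [0.6384 0.1271 0.2317]
[[ 0.4606  0.1342  0.1873]
 [ 0.4641 -0.0081  0.1742]
 [ 0.3908  0.1405  0.0175]
 [ 0.3932 -0.0238  0.0138]
 [ 0.4101  0.0597  0.2287]
 [ 0.5328  0.1218  0.2477]
 [ 0.5394 -0.0032  0.2471]
 [ 0.47    0.436   0.0067]
 [ 0.4134 -0.1508  0.0862]
 [ 0.5541 -0.2479  0.0032]]
```

```bash
python3 -c "
import cv2,numpy as np
a=cv2.imread('pics/tc.png');b=cv2.imread('pics/sc.png');a=cv2.resize(a,(400,430));b=cv2.resize(b,(340,430))
cv2.imwrite('pics/both.png',np.minimum(255,np.hstack([a,b]).astype(int)*3//2).astype('uint8'))"
```

```text
(no output)
```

View pics/both.png

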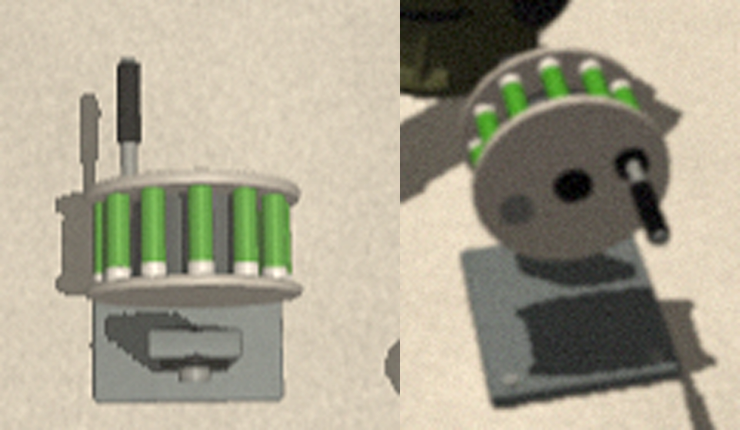

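Run:
```python
from station import cams
from h import *
np.set_printoptions(precision=4,suppress=True)
ti=cams.camera_info('top');si=cams.camera_info('scene')
td=np.load('pics/top0.npy')
print('rear base',onz(ti,[[230.2,240],[291.6,240.3]],.016))
print('hub',onz(si,[[246,180.2]],.2))
def tri(a,b):
    u=ray(ti,[a])[0];v=ray(si,[b])[0];A=np.c_[u,-v];x=np.linalg.lstsq(A,si['origin']-ti['origin'],rcond=None)[0]
    p=ti['origin']+u*x[0];q=si['origin']+v*x[1];return (p+q)/2,np.linalg.norm(p-q)
print('far end',tri((241.6,130),(273.3,196)),'inner',tri((241.6,156.5),(266.4,174)))
# pillar top & drum green extents via depth
ys,xs=np.mgrid[160:242,225:305];P=pts(ti,np.c_[xs.ravel(),ys.ravel()],td)
m=(P[:,0]<.455)&(P[:,2]>.215);Q=P[m].astype(np.float32);print('pillar',len(Q),Q.min(0),Q.max(0),cv2.minAreaRect(Q[:,:2]))
m=(P[:,0]>.45)&(P[:,2]>.15);Q=P[m].astype(np.float32);print('drum',len(Q),Q.min(0),Q.max(0),cv2.minAreaRect(Q[:,:2]))
m=(P[:,2]<.025)&(P[:,2]>.008)&(P[:,0]<.44);Q=P[m].astype(np.float32);print('base',len(Q),Q.min(0),Q.max(0),cv2.minAreaRect(Q[:,:2]))
```

```text
rear base [[ 0.3881  0.1427  0.016 ]
 [ 0.3896 -0.0252  0.016 ]]
hub [[0.5454 0.0654 0.2   ]]
far end (array([0.6385, 0.1127, 0.2183]), np.float64(0.0017530497677343665)) inner (array([0.5719, 0.1108, 0.2326]), np.float64(0.0009030091929410677))Traceback (most recent call last):
  File "<stdin>", line 14, in <module>
cv2.error: OpenCV(4.12.0) /io/opencv/modules/imgproc/src/convhull.cpp:143: error: (-215:Assertion failed) total >= 0 && (depth == CV_32F || depth == CV_32S) in function 'convexHull'
```

{"method": "step_arm", "body": {
  "rows": [
    [[0,0,-0.125,0,0],[0,0,-0.25,0,0],[0.1,0.12,-0.26,0.05,0],[0.2,0.24,-0.26,0.1,0],[0.28,0.33,-0.26,0.15,0],[0.36,0.42,-0.26,0.2,0],[0.44,0.51,-0.26,0.2,0],[0.52,0.61,-0.26,0.2,0],[0.52,0.61,-0.26,0.2,0]]
  ],
  "force": 30
}}

```text
time: 1.23
eef_pos: [0.3966, -0.2258, 0.3571]
tcp_rot: [-0.0, 0.705, 0.709, 0.0]
wrist_force: [0.3, -0.4, -0.3]
width: 0.0855
```

{"method": "step_arm", "body": {
  "rows": [
    [[0.1,0.06,0,0,0],[0.2,0.12,0,0,0],[0.3,0.18,0,0,0],[0.4,0.24,0,0,0],[0.5,0.3,0,0,0],[0.6,0.36,0,0,0],[0.67,0.42,0,0,0],[0.67,0.42,0,0,0],[0.67,0.42,0,0,0]]
  ]
}}

```text
time: 2.35
eef_pos: [0.6049, 0.1067, 0.3572]
tcp_rot: [-0.0, 0.707, 0.708, -0.0]
wrist_force: [-0.1, -0.3, -0.0]
width: 0.0851
```

Run:
```python
from station import robot,cams
from h import *
np.set_printoptions(precision=4,suppress=True)
s=robot.get_state();print(s['time'],s['eef_pos'],s['tcp_rot'],s['wrist_force'])
i=cams.camera_info('wrist');print(i)
im,d=cams.capture('wrist');cv2.imwrite('pics/w1.png',np.minimum(255,im.astype(int)*3//2).astype('uint8'));np.save('pics/w1.npy',d)
im,d=cams.capture('scene');cv2.imwrite('pics/s1.png',im)
```

```text
2.35 [0.6049 0.1067 0.3572] [-0.      0.7065  0.7077 -0.0005] [-0.1134 -0.2834 -0.0146]
{'vfov': 63.16000554813017, 'cx': 258.0956376339438, 'cy': 189.24095360098164, 'k1': -0.005241458232624702, 'origin': array([0.5198, 0.1061, 0.5045]), 'attitude': array([0.1162, 0.6965, 0.6984, 0.1162])}
```

View pics/w1.png

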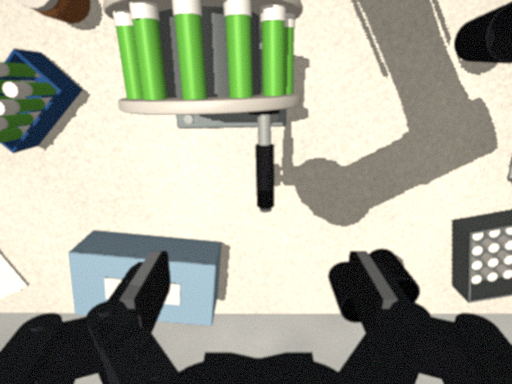

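Run:
```python
from station import cams
from h import *
np.set_printoptions(precision=4,suppress=True)
i=cams.camera_info('wrist');d=np.load('pics/w1.npy');im=cv2.imread('pics/w1.png')
ys,xs=np.where((im.max(2)<60));m=(xs>250)&(xs<280)&(ys>138)&(ys<215);px=np.c_[xs[m],ys[m]]
P=pts(i,px,d);k=P[:,2]>.15;print(k.sum());px=px[k];P=P[k]
for r in range(146,208,8):
    q=px[:,1]==r; print(r,px[q,0].min(),px[q,0].max(),P[q].mean(0),P[q,2].max())
# at height: rays centre
c=[[px[px[:,1]==r,0].mean(),r] for r in (150,175,203)]
print(onz(i,c,.22))
# drum front rim lower edge, rim extents
dep=pts(i,[[r,c] for r,c in [(128,104),(208,106),(290,103),(122,102),(297,98),(208,109)]],d);print(dep)
ys,xs=np.mgrid[0:120,100:310];Q=pts(i,np.c_[xs.ravel(),ys.ravel()],d);m=(Q[:,0]>.52)&(Q[:,0]<.56)&(Q[:,2]>.15)
Q=Q[m];print(Q[:,0].max(),np.percentile(Q[:,0],98));
A=np.c_[2*Q[:,1:],np.ones(len(Q))];g=(Q[:,0]>.535);Qg=Q[g]
for z in (.2,.21,.22): 
    w=Qg[abs(Qg[:,2]-z)<.006]; print(z,w[:,1].min(),w[:,1].max())
t=Qg[Qg[:,2]>np.percentile(Qg[:,2],98)];print(t.mean(0))
```

```text
957
146 257 272 [0.5747 0.1123 0.2244] 0.22579519044549334
154 257 272 [0.5818 0.1114 0.2255] 0.22769311556107918
162 257 272 [0.5893 0.1115 0.2255] 0.22717116405388266
170 257 273 [0.5969 0.112  0.2255] 0.22834323137585516
178 258 272 [0.6047 0.1121 0.2257] 0.22761754233510523
186 258 272 [0.6126 0.1122 0.2255] 0.22731478587053128
194 258 272 [0.6205 0.1122 0.2259] 0.22758488937516302
202 258 272 [0.6287 0.1123 0.2259] 0.22787708579080218
[[0.5793 0.1115 0.22  ]
 [0.6034 0.1122 0.22  ]
 [0.6321 0.1125 0.22  ]]
[[ 0.5353  0.0075  0.2625]
 [ 0.5353  0.0708  0.2827]
 [ 0.5354  0.131   0.2474]
 [ 0.5345 -0.0015  0.2515]
 [ 0.5321  0.1379  0.2348]
 [ 0.5372  0.0709  0.2838]]
0.5512234916649895 0.5447785518772471Traceback (most recent call last):
  File "<stdin>", line 18, in <module>
    return umr_minimum(a, axis, None, out, keepdims, initial, where)
ValueError: zero-size array to reduction operation minimum which has no identity
```

{"method": "step_arm", "body": {
  "rows": [
    [[0.01,0.01,0.09,0,0],[0.01,0.01,0.17,0,0],[0.01,0.01,0.22,0,0],[0.01,0.01,0.22,0,0],[0.01,0.01,0.22,0,0]]
  ]
}}

```text
time: 3.08
eef_pos: [0.6103, 0.1113, 0.2501]
tcp_rot: [0.001, 0.707, 0.707, 0.001]
wrist_force: [-0.3, 0.3, 1.2]
width: 0.0856
```

Run:
```python
from station import robot,cams
from h import *
s=robot.get_state();print(s['time'],s['eef_pos'],s['tcp_rot'],s['wrist_force'])
im,d=cams.capture('wrist');cv2.imwrite('pics/w2.png',np.minimum(255,im.astype(int)*3//2).astype('uint8'));np.save('pics/w2.npy',d)
```

```text
3.075 [0.61028523 0.111317   0.25008132] [0.00082881 0.70675675 0.70745478 0.00139443] [-0.29497313  0.25188231  1.2073221 ]
```

View pics/w2.png

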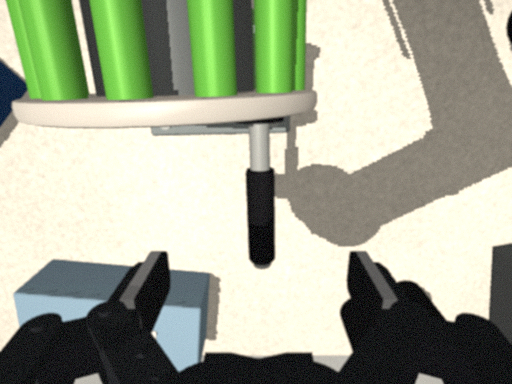

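{"method": "step_arm", "body": {
  "rows": [
    [[0.001,0,0.03,0,0],[0.001,0,0.057,0,0],[0.001,0,0.057,0,0.3],[0.001,0,0.057,0,1],[0.001,0,0.057,0,1],[0.001,0,0.057,0,1],[0.001,0,0.057,0,1],[0.001,0,0.057,0,1]]
  ],
  "force": 50
}}

```text
time: 4.12
eef_pos: [0.6105, 0.1124, 0.2208]
tcp_rot: [0.001, 0.707, 0.708, 0.001]
wrist_force: [-0.6, 0.6, 6.2]
width: 0.0
```

Run:
```python
from station import robot
s=robot.get_state()
for k in s: print(k,s[k])
```

```text
time 4.125
joint_pos [ 5.04633817e-01  9.21000263e-02  1.26515982e-01  8.88947767e-04
 -1.60273491e+00 -2.07374112e+00]
qd [-0.00135594 -0.00050067  0.00103653  0.00180895 -0.0006737  -0.00061432]
tau [-1.76073471e-01 -3.60706580e+01  3.16858399e+01  5.94876006e+00
  6.83924323e-02 -1.41127544e-03]
eef_pos [0.61048791 0.11235667 0.22075414]
tcp_rot [0.00077096 0.70651919 0.70769266 0.00106644]
wrist_force [-0.58198689  0.635252    6.1528517 ]
ft_torque [0.06341949 0.18948063 0.02762329]
width 4.773341388762506e-05
```

Run:
```python
from station import robot,cams
from h import *
im,d=cams.capture('wrist');im2,d2=cams.capture('scene')
np.save('pics/w3.npy',d);cv2.imwrite('pics/w3raw.png',im)
a=np.minimum(255,im.astype(int)*3//2).astype('uint8')[:,130:400]
b=cv2.resize(im2[120:260,190:300],None,fx=3,fy=2.743)
b=cv2.resize(im2[130:235,200:310],(384,384),interpolation=cv2.INTER_CUBIC)
cv2.imwrite('pics/w3.png',np.hstack([a,b]))
```

```text
(no output)
```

View pics/w3.png

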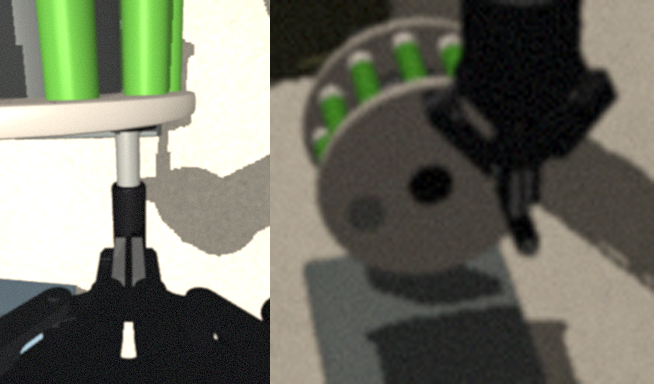

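Run:
```python
from station import cams
from h import *
np.set_printoptions(precision=4,suppress=True)
i=cams.camera_info('wrist');d=np.load('pics/w3.npy');im=cv2.imread('pics/w3raw.png')
print(i['origin'])
for r in (140,160,175,190,205,215,225):
    xs=np.arange(238,282); P=pts(i,np.c_[xs,np.full(len(xs),r)],d); k=(P[:,2]>.12)
    print(r,xs[k].min(),xs[k].max(),np.median(P[k],0),P[k,2].max(),P[k,1].min(),P[k,1].max())
```

```text
[0.5249 0.1115 0.3677]
140 246 269 [0.551  0.1114 0.2216] 0.22254647831321012 0.10593935218452956 0.11691654954212473
160 246 269 [0.5606 0.1114 0.2217] 0.22333594098924078 0.10573001643524375 0.11701157950550954
175 247 270 [0.5682 0.1119 0.2216] 0.22417919505879155 0.10621114077410845 0.11774055120552587
190 242 276 [0.5751 0.1117 0.2238] 0.3677138442462729 0.1035806092726074 0.12096786777888653
205 242 276 [0.5829 0.1122 0.224 ] 0.22588863162579376 0.10341887386493488 0.12107451563385183
215 243 276 [0.5883 0.1125 0.2241] 0.22602912524232757 0.10400706876457984 0.12123057683958643
225 243 276 [0.594  0.1125 0.2238] 0.22560894066425458 0.10383669452291132 0.12132998777540051
```

Run:
```python
from station import cams
from h import *
np.set_printoptions(precision=4,suppress=True)
i=cams.camera_info('wrist');d=np.load('pics/w3.npy')
for r in (230,238,242,246,250,260,270,280):
    for c in (238,250,259,270,280):
        print(r,c,pts(i,[[c,r]],d)[0],end=' ')
    print()
im2,d2=cams.capture('scene');si=cams.camera_info('scene')
b=cv2.resize(im2[140:210,225:295],(700,560),interpolation=cv2.INTER_CUBIC);cv2.imwrite('pics/s3.png',np.minimum(255,b.astype(int)*2).astype('uint8'))
def proj(info,X):
    q=info['attitude'];M=R.from_quat([q[1],q[2],q[3],q[0]]).as_matrix();c=(np.array(X)-info['origin'])@M
    f=192/np.tan(np.radians(info['vfov'])/2);return c[:,:2]/c[:,2:]*f+[info['cx'],info['cy']]
print(proj(si,[[.640,.1125,.217],[.578,.112,.217],[.6105,.112,.199],[.6105,.112,.2208]]))
print(proj(i,[[.640,.1125,.217],[.578,.112,.217],[.6105,.112,.199],[.6105,.112,.2208]]))
```

```text
230 238 [0.7077 0.0861 0.0018] 230 250 [0.597  0.1077 0.2234] 230 259 [0.5965 0.1123 0.2244] 230 270 [0.5973 0.1179 0.2228] 230 280 [0.7082 0.1408 0.0007] 
238 238 [0.7196 0.0859 0.0013] 238 250 [0.5986 0.1078 0.229 ] 238 259 [0.5983 0.1123 0.2294] 238 270 [0.5976 0.1176 0.2308] 238 280 [0.7196 0.141  0.0011] 
242 238 [0.7262 0.0857 0.0001] 242 250 [0.5982 0.1079 0.2338] 242 259 [0.5983 0.1122 0.2336] 242 270 [0.5983 0.1176 0.2335] 242 280 [0.7257 0.1412 0.0007] 
246 238 [0.7304 0.0858 0.0032] 246 250 [0.5978 0.108  0.2384] 246 259 [0.5982 0.1122 0.2377] 246 270 [0.5978 0.1174 0.2383] 246 280 [0.7315 0.1413 0.0011] 
250 238 [0.6023 0.1021 0.2342] 250 250 [0.5978 0.1081 0.2421] 250 259 [0.598  0.1122 0.2417] 250 270 [0.5989 0.1173 0.2401] 250 280 [0.6023 0.1224 0.2343] 
260 238 [0.6027 0.1026 0.2426] 260 250 [0.5249 0.1115 0.3677] 260 259 [0.5987 0.1122 0.2491] 260 270 [0.5978 0.1169 0.2504] 260 280 [0.6019 0.1218 0.2439] 
270 238 [0.602  0.1031 0.2517] 270 250 [0.5979 0.1085 0.2579] 270 259 [0.598  0.1122 0.2578] 270 270 [0.5985 0.1167 0.257 ] 270 280 [0.6019 0.1213 0.2519] 
280 238 [0.5952 0.1043 0.2685] 280 250 [0.5998 0.1086 0.262 ] 280 259 [0.5994 0.1122 0.2626] 280 270 [0.5967 0.1163 0.2663] 280 280 [0.5952 0.12   0.2685] 
[[272.961  196.8756]
 [267.1678 180.5605]
 [269.9319 194.7463]
 [270.0552 187.7102]]
[[259.0922 292.3381]
 [258.5553 190.9191]
 [258.3294 232.0269]
 [258.3826 250.6666]]
```

View pics/s3.png

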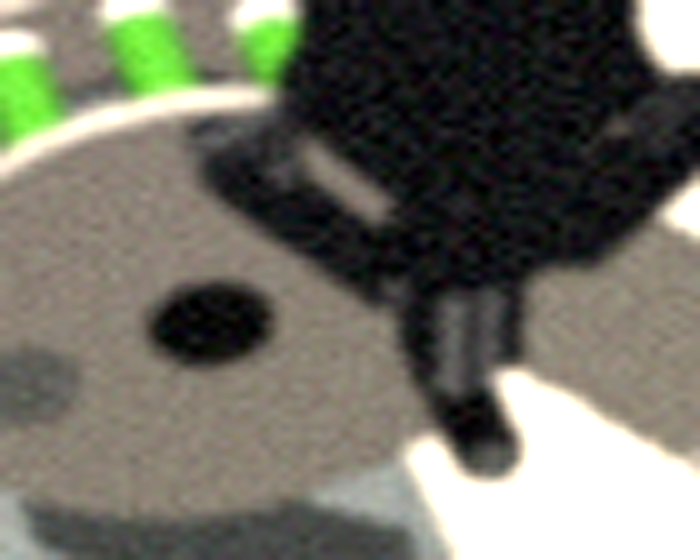

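Run:
```python
from station import cams
from h import *
np.set_printoptions(precision=4,suppress=True)
i=cams.camera_info('wrist');d=np.load('pics/w2.npy')
i=dict(i);i['origin']=i['origin']+np.array([-.0002,-.001,.0293])
for r in range(248,300,4):
    for c in (160,166,350,356,362,380): print(r,c,pts(i,[[c,r]],d)[0],end=' ')
    print()
```

```text
248 160 [ 0.7512 -0.0293  0.0015] 248 166 [ 0.7511 -0.0207  0.0017] 248 350 [0.7503 0.243  0.0021] 248 356 [0.7509 0.252  0.0009] 248 362 [0.7513 0.261  0.0002] 248 380 [ 0.7514  0.287  -0.    ] 
252 160 [0.5978 0.0664 0.2729] 252 166 [0.5985 0.0687 0.2717] 252 350 [0.6005 0.154  0.268 ] 252 356 [0.5981 0.1554 0.2721] 252 362 [0.5977 0.1579 0.2727] 252 380 [0.7577 0.2876 0.0005] 
256 160 [0.5982 0.0672 0.2757] 256 166 [0.601  0.0683 0.2711] 256 350 [0.6017 0.1537 0.2696] 256 356 [0.598  0.1543 0.2757] 256 362 [0.5975 0.1567 0.2765] 256 380 [0.7639 0.2882 0.0011] 
260 160 [0.5975 0.0686 0.2801] 260 166 [0.6028 0.0683 0.2716] 260 350 [0.6034 0.1537 0.2703] 260 356 [0.5981 0.1534 0.2789] 260 362 [0.5978 0.1558 0.2793] 260 380 [0.7707 0.2892 0.0009] 
264 160 [0.6001 0.068  0.2791] 264 166 [0.6051 0.068  0.2714] 264 350 [0.6052 0.1537 0.2708] 264 356 [0.6006 0.1539 0.278 ] 264 362 [0.5976 0.1547 0.2827] 264 380 [0.6016 0.1652 0.2764] 
268 160 [0.6019 0.068  0.2795] 268 166 [0.6063 0.0683 0.2728] 268 350 [0.6072 0.1538 0.271 ] 268 356 [0.6025 0.154  0.2783] 268 362 [0.5976 0.1538 0.2857] 2
[... 638 characters left out ...]
 0.0684 0.2756] 284 350 [0.6143 0.1538 0.2735] 284 356 [0.6072 0.153  0.2833] 284 362 [0.6033 0.1534 0.2887] 284 380 [0.5977 0.1573 0.2964] 
288 160 [0.6095 0.0683 0.2832] 288 166 [0.6158 0.0679 0.2747] 288 350 [0.6161 0.1539 0.2741] 288 356 [0.6087 0.1529 0.2841] 288 362 [0.6045 0.1533 0.2898] 288 380 [0.5977 0.1564 0.2988] 
292 160 [0.6106 0.0686 0.2845] 292 166 [0.6165 0.0685 0.2768] 292 350 [0.6181 0.154  0.2744] 292 356 [0.6108 0.1532 0.284 ] 292 362 [0.6061 0.1533 0.2901] 292 380 [0.5978 0.1556 0.3011] 
296 160 [0.6127 0.0683 0.2844] 296 166 [0.6188 0.0682 0.2767] 296 350 [0.6187 0.1535 0.2766] 296 356 [0.6121 0.153  0.285 ] 296 362 [0.6078 0.1534 0.2905] 296 380 [0.5973 0.1544 0.304 ]
```

{"method": "step_arm", "body": {
  "rows": [
    [[0,0,-0.01,0,0],[0,0,-0.01,0,0],[0,0,-0.01,0,0],[0,0,-0.01,0,0],[0,0,0.03,0,0],[0,0,0.058,0,0],[0,0,0.058,0,0.5],[0,0,0.058,0,1],[0,0,0.058,0,1],[0,0,0.058,0,1],[0,0,0.058,0,1]]
  ],
  "force": 50
}}

```text
time: 5.65
eef_pos: [0.6102, 0.1131, 0.1908]
tcp_rot: [0.0, 0.706, 0.708, 0.001]
wrist_force: [-0.2, 3.3, 2.5]
width: 0.0165
```

Run:
```python
from station import robot,cams
from h import *
s=robot.get_state();print(s['time'],s['eef_pos'],s['tcp_rot'],s['wrist_force'],s['width'])
i=cams.camera_info('wrist')
im,d=cams.capture('wrist');im2,d2=cams.capture('scene')
np.save('pics/w4.npy',d)
a=np.minimum(255,im.astype(int)*3//2).astype('uint8')[:,130:400]
b=cv2.resize(im2[130:235,200:310],(384,384),interpolation=cv2.INTER_CUBIC)
cv2.imwrite('pics/w4.png',np.hstack([a,b]))
for r in (185,195,205,215):
  print(pts(i,[[c,r] for c in (255,259,263)],d).mean(0))
```

```text
5.65 [0.61022659 0.11311611 0.19082414] [1.88135684e-05 7.06242181e-01 7.07969746e-01 9.05873994e-04] [-0.21520071  3.30402926  2.46119276] 0.016453953893949554
[0.5630998  0.11280192 0.22194702]
[0.56743634 0.11281174 0.22147239]
[0.57143208 0.11282893 0.22216371]
[0.57459611 0.11283277 0.22484862]
```

View pics/w4.png

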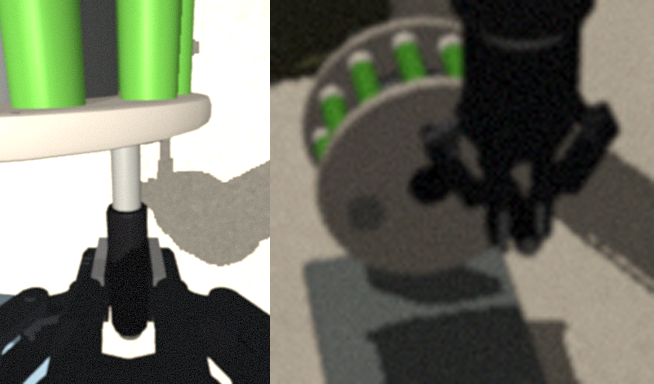

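Run:
```python
import numpy as np
a0=71
for k in range(14):
    b=a0+30*k
    print(b,[[round(.1*float(np.sin(np.radians(b+i*7.5))-np.sin(np.radians(b))),4),0,round(-.1*float(np.cos(np.radians(b+i*7.5))-np.cos(np.radians(b))),4),0,1] for i in (1,2,3,4)])
```

```text
71 [[0.0034, 0, 0.0126, 0, 1], [0.0052, 0, 0.0256, 0, 1], [0.0053, 0, 0.0387, 0, 1], [0.0036, 0, 0.0516, 0, 1]]
101 [[-0.0033, 0, 0.0126, 0, 1], [-0.0083, 0, 0.0248, 0, 1], [-0.0148, 0, 0.0361, 0, 1], [-0.0227, 0, 0.0465, 0, 1]]
131 [[-0.0092, 0, 0.0093, 0, 1], [-0.0196, 0, 0.0173, 0, 1], [-0.0309, 0, 0.0239, 0, 1], [-0.0429, 0, 0.0289, 0, 1]]
161 [[-0.0126, 0, 0.0034, 0, 1], [-0.0256, 0, 0.0052, 0, 1], [-0.0387, 0, 0.0053, 0, 1], [-0.0516, 0, 0.0036, 0, 1]]
191 [[-0.0126, 0, -0.0033, 0, 1], [-0.0248, 0, -0.0083, 0, 1], [-0.0361, 0, -0.0148, 0, 1], [-0.0465, 0, -0.0227, 0, 1]]
221 [[-0.0093, 0, -0.0092, 0, 1], [-0.0173, 0, -0.0196, 0, 1], [-0.0239, 0, -0.0309, 0, 1], [-0.0289, 0, -0.0429, 0, 1]]
251 [[-0.0034, 0, -0.0126, 0, 1], [-0.0052, 0, -0.0256, 0, 1], [-0.0053, 0, -0.0387, 0, 1], [-0.0036, 0, -0.0516, 0, 1]]
281 [[0.0033, 0, -0.0126, 0, 1], [0.0083, 0, -0.0248, 0, 1], [0.0148, 0, -0.0361, 0, 1], [0.0227, 0, -0.0465, 0, 1]]
311 [[0.0092, 0, -0.0093, 0, 1], [0.0196, 0, -0.0173, 0, 1], [0.0309, 0, -0.0239, 0, 1], [0.0429, 0, -0.0289, 0, 1]]
341 [[0.0126, 0, -0.0034, 0, 1], [0.0256, 0, -0.0052, 0, 1], [0.0387, 0, -0.0053, 0, 1], [0.0516, 0, -0.0036, 0, 1]]
371 [[0.0126, 0, 0.0033, 0, 1], [0.0248, 0, 0.0083, 0, 1], [0.0361, 0, 0.0148, 0, 1], [0.0465, 0, 0.0227, 0, 1]]
401 [[0.0093, 0, 0.0092, 0, 1], [0.0173, 0, 0.0196, 0, 1], [0.0239, 0, 0.0309, 0, 1], [0.0289, 0, 0.0429, 0, 1]]
431 [[0.0034, 0, 0.0126, 0, 1], [0.0052, 0, 0.0256, 0, 1], [0.0053, 0, 0.0387, 0, 1], [0.0036, 0, 0.0516, 0, 1]]
461 [[-0.0033, 0, 0.0126, 0, 1], [-0.0083, 0, 0.0248, 0, 1], [-0.0148, 0, 0.0361, 0, 1], [-0.0227, 0, 0.0465, 0, 1]]
```

{"method": "step_arm", "body": {
  "rows": [
    [[0.0034,0,0.0126,0,1],[0.0052,0,0.0256,0,1],[0.0053,0,0.0387,0,1],[0.0036,0,0.0516,0,1]]
  ],
  "force": 60
}}

```text
time: 6.25
eef_pos: [0.6103, 0.1147, 0.1662]
tcp_rot: [0.001, 0.706, 0.708, 0.001]
wrist_force: [-1.7, 2.8, 7.1]
width: 0.0163
```

{"method": "step_arm", "body": {
  "rows": [
    [[-0.0033,0,0.0126,0,1],[-0.0083,0,0.0248,0,1],[-0.0148,0,0.0361,0,1],[-0.0227,0,0.0465,0,1]]
  ]
}}

```text
time: 6.75
eef_pos: [0.6105, 0.1027, 0.142]
tcp_rot: [0.001, 0.706, 0.708, 0.001]
wrist_force: [0.8, 0.7, 4.9]
width: 0.0162
```

{"method": "step_arm", "body": {
  "rows": [
    [[-0.0092,0,0.0093,0,1],[-0.0196,0,0.0173,0,1],[-0.0309,0,0.0239,0,1],[-0.0429,0,0.0289,0,1]]
  ]
}}

```text
time: 7.25
eef_pos: [0.6111, 0.0806, 0.1277]
tcp_rot: [0.001, 0.707, 0.708, 0.001]
wrist_force: [2.1, -0.1, 7.2]
width: 0.0162
```

{"method": "step_arm", "body": {
  "rows": [
    [[-0.0126,0,0.0034,0,1],[-0.0256,0,0.0052,0,1],[-0.0387,0,0.0053,0,1],[-0.0516,0,0.0036,0,1]]
  ]
}}

```text
time: 7.75
eef_pos: [0.6117, 0.0553, 0.1264]
tcp_rot: [0.001, 0.707, 0.708, 0.002]
wrist_force: [4.2, 3.2, 7.1]
width: 0.0162
```

{"method": "step_arm", "body": {
  "rows": [
    [[-0.0126,0,-0.0033,0,1],[-0.0248,0,-0.0083,0,1],[-0.0361,0,-0.0148,0,1],[-0.0465,0,-0.0227,0,1]]
  ]
}}

```text
time: 8.25
eef_pos: [0.6122, 0.0331, 0.1373]
tcp_rot: [0.001, 0.706, 0.708, 0.003]
wrist_force: [7.4, 5.1, 3.6]
width: 0.0164
```

{"method": "step_arm", "body": {
  "rows": [
    [[-0.0093,0,-0.0092,0,1],[-0.0173,0,-0.0196,0,1],[-0.0239,0,-0.0309,0,1],[-0.0289,0,-0.0429,0,1]]
  ]
}}

```text
time: 8.75
eef_pos: [0.6125, 0.0189, 0.1574]
tcp_rot: [0.001, 0.706, 0.708, 0.003]
wrist_force: [12.6, 4.9, -2.6]
width: 0.0165
```

{"method": "step_arm", "body": {
  "rows": [
    [[-0.0034,0,-0.0126,0,1],[-0.0052,0,-0.0256,0,1],[-0.0053,0,-0.0387,0,1],[-0.0036,0,-0.0516,0,1]]
  ]
}}

```text
time: 9.25
eef_pos: [0.6125, 0.016, 0.1821]
tcp_rot: [0.001, 0.707, 0.707, 0.002]
wrist_force: [15.8, -0.5, -7.2]
width: 0.0164
```

{"method": "step_arm", "body": {
  "rows": [
    [[0.0033,0,-0.0126,0,1],[0.0083,0,-0.0248,0,1],[0.0148,0,-0.0361,0,1],[0.0227,0,-0.0465,0,1]]
  ]
}}

```text
time: 9.75
eef_pos: [0.6122, 0.0254, 0.2053]
tcp_rot: [0.002, 0.707, 0.707, 0.0]
wrist_force: [15.4, -7.5, -6.9]
width: 0.0163
```

{"method": "step_arm", "body": {
  "rows": [
    [[0.0092,0,-0.0093,0,1],[0.0196,0,-0.0173,0,1],[0.0309,0,-0.0239,0,1],[0.0429,0,-0.0289,0,1]]
  ]
}}

```text
time: 10.25
eef_pos: [0.6118, 0.045, 0.221]
tcp_rot: [0.003, 0.708, 0.706, -0.001]
wrist_force: [11.4, -11.9, -2.5]
width: 0.0166
```

{"method": "step_arm", "body": {
  "rows": [
    [[0.0126,0,-0.0034,0,1],[0.0256,0,-0.0052,0,1],[0.0387,0,-0.0053,0,1],[0.0516,0,-0.0036,0,1]]
  ]
}}

```text
time: 10.75
eef_pos: [0.6113, 0.0699, 0.2252]
tcp_rot: [0.004, 0.708, 0.706, -0.001]
wrist_force: [4.8, -12.7, 7.9]
width: 0.0165
```

{"method": "step_arm", "body": {
  "rows": [
    [[0.0126,0,0.0033,0,1],[0.0248,0,0.0083,0,1],[0.0361,0,0.0148,0,1],[0.0465,0,0.0227,0,1]]
  ]
}}

```text
time: 11.25
eef_pos: [0.6108, 0.0947, 0.2159]
tcp_rot: [0.003, 0.707, 0.707, 0.0]
wrist_force: [-4.0, -5.6, 14.9]
width: 0.0163
```

{"method": "step_arm", "body": {
  "rows": [
    [[0.0093,0,0.0092,0,1],[0.0173,0,0.0196,0,1],[0.0239,0,0.0309,0,1],[0.0289,0,0.0429,0,1]]
  ]
}}

```text
time: 11.75
eef_pos: [0.6104, 0.1122, 0.1934]
tcp_rot: [0.001, 0.706, 0.708, 0.001]
wrist_force: [-3.8, 1.2, 13.0]
width: 0.0167
```

{"method": "step_arm", "body": {
  "rows": [
    [[0.0034,0,0.0126,0,1],[0.0052,0,0.0256,0,1],[0.0053,0,0.0387,0,1],[0.0036,0,0.0516,0,1]]
  ]
}}

```text
time: 12.25
eef_pos: [0.6102, 0.1145, 0.1655]
tcp_rot: [0.0, 0.706, 0.708, 0.001]
wrist_force: [-1.4, 3.0, 7.9]
width: 0.0157
```

```bash
cat > fit.py <<'E'
import numpy as np
D=np.array([[.1147,.1662,2.8,7.1,-1.7],[.1027,.142,.7,4.9,.8],[.0806,.1277,-.1,7.2,2.1],[.0553,.1264,3.2,7.1,4.2],[.0331,.1373,5.1,3.6,7.4],[.0189,.1574,4.9,-2.6,12.6],[.016,.1821,-.5,-7.2,15.8],[.0254,.2053,-7.5,-6.9,15.4],[.045,.221,-11.9,-2.5,11.4],[.0699,.2252,-12.7,7.9,4.8],[.0947,.2159,-5.6,14.9,-4],[.1122,.1934,1.2,13,-3.8],[.1145,.1655,3,7.9,-1.4]])
y,z=D[:,0],D[:,1]
c=np.linalg.lstsq(np.c_[2*y,2*z,np.ones(len(y))],y**2+z**2,rcond=None)[0]
r=np.sqrt(c[2]+c[0]**2+c[1]**2);print('centre',c[:2],'r',r)
a=np.arctan2(y-c[0],z-c[1])
T=-(D[:,2]*np.cos(a)-D[:,3]*np.sin(a));Rd=-(D[:,2]*np.sin(a)+D[:,3]*np.cos(a))
def rep(M,n,T=T):
    p,*_=np.linalg.lstsq(M,T,rcond=None);res=T-M@p
    h=np.degrees(np.arctan2(-p[1],-p[2])) # T=D-L(sin a cos h+cos a sin h)
    print(n,'D',p[0].round(2),'L',np.hypot(p[1],p[2]).round(2),'h',h.round(1),'a_down',((180-h)%360).round(1),'extra',p[3:].round(2),'rms',res.std().round(2));return res
M=np.c_[np.ones(len(a)),np.cos(a),np.sin(a)]
res=rep(M,'plain')
rep(np.c_[M,np.cos(2*a),np.sin(2*a)],'2nd')
for q in zip(np.degrees(a)%360,T,Rd,res,D[:,4]):print(np.round(q,1))
E
python3 fit.py
```

```text
centre [0.06551476 0.17538037] r 0.050001081995724755
plain D 7.51 L 6.18 h -104.0 a_down 284.0 extra [] rms 0.39
2nd D 7.5 L 6.19 h -103.9 a_down 283.9 extra [-0.24  0.17] rms 0.33
[100.6   7.5  -1.4  -0.4  -1.7]
[131.9   4.1   2.8  -0.5   0.8]
[162.4   2.1   6.9  -0.2   2.1]
[191.8   1.7   7.6   0.3   4.2]
[220.4   1.6   6.   -0.4   7.4]
[2.489e+02 4.200e+00 3.600e+00 2.000e-01 1.260e+01]
[277.7   7.2   0.5   0.4  15.8]
[ 3.067e+02  1.000e+01 -1.900e+00  1.000e-01  1.540e+01]
[335.8  11.9  -2.6  -0.5  11.4]
[ 5.  13.3 -6.8 -0.3  4.8]
[35.8 13.3 -8.8  0.  -4. ]
[68.9 11.7 -5.8  0.6 -3.8]
[101.4   8.3  -1.4   0.5  -1.4]
```

Run:
```python
import numpy as np
b=101
for st in (30,30,30,30,30,27):
    print(b,[[round(.1*float(np.sin(np.radians(b-i*st/4))-np.sin(np.radians(b))),4),0,round(-.1*float(np.cos(np.radians(b-i*st/4))-np.cos(np.radians(b))),4),0,1] for i in (1,2,3,4)])
    b-=st
```

```text
101 [[0.0017, 0, -0.013, 0, 1], [0.0016, 0, -0.0261, 0, 1], [-0.0002, 0, -0.039, 0, 1], [-0.0036, 0, -0.0516, 0, 1]]
71 [[-0.0051, 0, -0.0121, 0, 1], [-0.0116, 0, -0.0234, 0, 1], [-0.0197, 0, -0.0337, 0, 1], [-0.0289, 0, -0.0429, 0, 1]]
41 [[-0.0104, 0, -0.0079, 0, 1], [-0.0218, 0, -0.0144, 0, 1], [-0.0339, 0, -0.0194, 0, 1], [-0.0465, 0, -0.0227, 0, 1]]
11 [[-0.013, 0, -0.0017, 0, 1], [-0.0261, 0, -0.0016, 0, 1], [-0.039, 0, 0.0002, 0, 1], [-0.0516, 0, 0.0036, 0, 1]]
-19 [[-0.0121, 0, 0.0051, 0, 1], [-0.0234, 0, 0.0116, 0, 1], [-0.0337, 0, 0.0197, 0, 1], [-0.0429, 0, 0.0289, 0, 1]]
-49 [[-0.0072, 0, 0.0093, 0, 1], [-0.0132, 0, 0.0194, 0, 1], [-0.018, 0, 0.0302, 0, 1], [-0.0216, 0, 0.0414, 0, 1]]
```

{"method": "step_arm", "body": {
  "rows": [
    [[0.0017,0,-0.013,0,1],[0.0016,0,-0.0261,0,1],[-0.0002,0,-0.039,0,1],[-0.0036,0,-0.0516,0,1]]
  ]
}}

```text
time: 12.75
eef_pos: [0.6101, 0.114, 0.1879]
tcp_rot: [-0.001, 0.706, 0.708, 0.0]
wrist_force: [4.5, 7.1, -4.1]
width: 0.0159
```

{"method": "step_arm", "body": {
  "rows": [
    [[-0.0051,0,-0.0121,0,1],[-0.0116,0,-0.0234,0,1],[-0.0197,0,-0.0337,0,1],[-0.0289,0,-0.0429,0,1]]
  ]
}}

```text
time: 13.25
eef_pos: [0.6105, 0.0998, 0.2119]
tcp_rot: [-0.0, 0.706, 0.708, 0.002]
wrist_force: [1.9, 8.2, 4.9]
width: 0.0164
```

{"method": "step_arm", "body": {
  "rows": [
    [[-0.0104,0,-0.0079,0,1],[-0.0218,0,-0.0144,0,1],[-0.0339,0,-0.0194,0,1],[-0.0465,0,-0.0227,0,1]]
  ]
}}

```text
time: 13.75
eef_pos: [0.6112, 0.0748, 0.2246]
tcp_rot: [0.001, 0.706, 0.708, 0.002]
wrist_force: [4.0, 2.3, 6.0]
width: 0.0162
```

{"method": "step_arm", "body": {
  "rows": [
    [[-0.013,0,-0.0017,0,1],[-0.0261,0,-0.0016,0,1],[-0.039,0,0.0002,0,1],[-0.0516,0,0.0036,0,1]]
  ]
}}

```text
time: 14.25
eef_pos: [0.6118, 0.0484, 0.2225]
tcp_rot: [0.002, 0.707, 0.708, 0.002]
wrist_force: [7.9, 1.4, 3.6]
width: 0.0164
```

{"method": "step_arm", "body": {
  "rows": [
    [[-0.0121,0,0.0051,0,1],[-0.0234,0,0.0116,0,1],[-0.0337,0,0.0197,0,1],[-0.0429,0,0.0289,0,1]]
  ]
}}

```text
time: 14.75
eef_pos: [0.6123, 0.0274, 0.2078]
tcp_rot: [0.002, 0.707, 0.708, 0.003]
wrist_force: [10.0, 2.7, 3.3]
width: 0.0161
```

{"method": "step_arm", "body": {
  "rows": [
    [[-0.0072,0,0.0093,0,1],[-0.0132,0,0.0194,0,1],[-0.018,0,0.0302,0,1],[-0.0216,0,0.0414,0,1]]
  ]
}}

```text
time: 15.25
eef_pos: [0.6126, 0.0171, 0.1878]
tcp_rot: [0.002, 0.706, 0.708, 0.003]
wrist_force: [8.0, 5.1, 6.6]
width: 0.0161
```

{"method": "step_arm", "body": {
  "rows": [
    [[0,0,0,0,1],[0,0,0,0,1],[0,0,0,0,1],[0,0,0,0,1],[0,0,0,0,1],[0,0,0,0,1]]
  ]
}}

```text
time: 16.0
eef_pos: [0.6126, 0.0169, 0.1869]
tcp_rot: [0.002, 0.707, 0.708, 0.003]
wrist_force: [10.6, 1.4, 1.5]
width: 0.0163
```

```bash
cat >> fit.py <<'E'
print('--- reverse')
E_=np.array([[.114,.1879,7.1,-4.1],[.0998,.2119,8.2,4.9],[.0748,.2246,2.3,6.0],[.0484,.2225,1.4,3.6],[.0274,.2078,2.7,3.3],[.0171,.1878,5.1,6.6]])
y2,z2=E_[:,0],E_[:,1];print(np.hypot(y2-c[0],z2-c[1]))
a2=np.arctan2(y2-c[0],z2-c[1]);T2=-(E_[:,2]*np.cos(a2)-E_[:,3]*np.sin(a2))
M2=np.c_[np.ones(len(a2)),np.cos(a2),np.sin(a2)]
rep(M2,'rev',T2);print(np.c_[np.degrees(a2),T2].round(1))
Mj=np.r_[np.c_[np.ones(len(a)),M[:,1:]],np.c_[-np.ones(len(a2)),M2[:,1:]]]
print(rep(Mj,'joint',np.r_[T,T2]).round(1))
E
python3 fit.py | sed -n '/rev/,$p'
python3 - <<'E'
from station import robot,cams
from h import *
s=robot.get_state();print(s['time'],s['eef_pos'],s['qd'],s['wrist_force'],s['width'])
p=s['eef_pos'];print('a',np.degrees(np.arctan2(p[1]-.06551,p[2]-.17538))%360)
im2,d2=cams.capture('scene');im,d=cams.capture('wrist')
b=cv2.resize(im2[130:235,190:300],(384,384),interpolation=cv2.INTER_CUBIC)
cv2.imwrite('pics/f1.png',np.hstack([im[:,130:400],b]))
E
```

```text
--- reverse
[0.05007554 0.05009153 0.0500878  0.05013158 0.05003766 0.04998236]
rev D -8.38 L 7.04 h -97.8 a_down 277.8 extra [] rms 0.23
[[ 75.5  -5.7]
 [ 43.2  -2.6]
 [ 10.7  -1.1]
 [-20.   -2.5]
 [-49.6  -4.3]
 [-75.6  -7.7]]
joint D 7.59 L 6.13 h -102.5 a_down 282.5 extra [] rms 0.42
[-0.3 -0.5 -0.2  0.2 -0.6 -0.   0.1 -0.1 -0.6 -0.3  0.   0.7  0.6 -0.9
 -0.3  0.3 -0.1  0.5 -0.3]
16.0 [0.61257404 0.01686441 0.18685297] [ 9.60315313e-05 -2.85220456e-05  6.42351654e-04  1.47218490e-03
 -9.06277810e-04  1.53823752e-03] [10.57041857  1.41407679  1.51903074] 0.016339530981074844
a 283.2705935437104
```

View pics/f1.png

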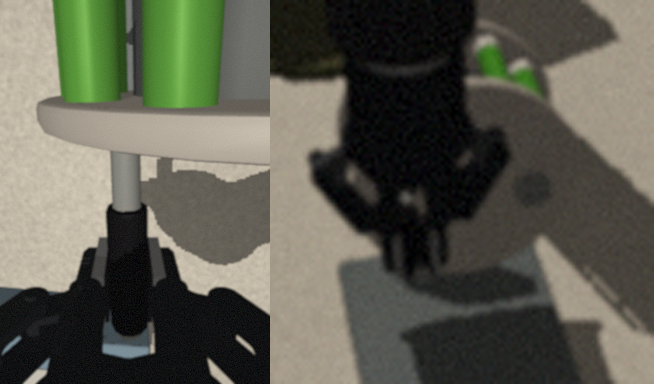

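Run:
```python
from station import close_job,robot
s=robot.get_state();print(s['time'],s['width'],s['wrist_force'])
print(close_job())
```

```text
16.1 0.01643670433862125 [10.90007379  1.64271052  1.85465474]
the job is handed in; nothing more can be done
None
```

I gripped the crank handle, turned the drum a bit over one full turn forward and about half a turn back, then stopped it with the heavy side down. I handed the job in at 16.1 s, still gripping the handle; no verdict was reported.

**Finding the heavy side:**

| Force readings used | Steady drag at the handle | Load's share at the handle | Handle angle with the heavy side down |
|---|---|---|---|
| Forward turn | 7.5 N | 6.2 N | 284° |
| Both turns together | 7.6 N | 6.1 N | 282.5° |
| Backward half turn alone | 8.4 N | 7.0 N | 278° |

The handle came to rest at 283°. The arm's path fitted a circle of 50.0 mm radius, matching the crank's stated 50 mm.

**Last checks:** the arm was still, the opening read 16.4 mm around the 18 mm sleeve, and only about 1.5 to 2 N was left in the crank's plane. About 11 N was left along the axle. The last pictures show the handle between the fingers. I did not measure the rack, jar and cup again; the hand passed over them only at a height of about 0.35 m, well clear.

**What disagreed:**
- **Fingertips:** in the wrist camera's depth they stood about 27 mm further back than the stated 22 mm ahead of the TCP. The first grasp therefore shut on top of the sleeve, pressing about 6 N. I opened, went 30 mm lower and gripped it properly.
- **Backward turn:** it puts the heavy side about 6° from the forward result and gives a load slightly above the stated range. It has only six readings, and the 6° is well inside the 20° allowed.

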